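Open the push-and-turn tablet bottle and hold its cap above it

TASK

Open the amber tablet bottle that stands in the steel clip: press its white safety cap fully down, keep it pressed while you turn it about a quarter turn anticlockwise (seen from above), then lift it off. Finish still holding the cap in the gripper, level and still, about 8 cm straight above the bottle's mouth; do not put it down or let go. Leave the other things on the desk where they are.

Things in the scene. Friction and masses are not known exactly. Their poses are not given: they have to be found in the camera images.
- cap_center (a point): Centre of the loose white ribbed cap: round, 54 mm diameter, 32 mm high, about 60 g, open below, blue disc and red rim mark on top. Point on its axis, 16 mm below its top, 112 mm above the desk when locked. z up, x to the red mark. Grip the sides at any yaw. Spring inside pushes it up: 4 N, rising to 8 N at 7 mm down and 10 N at 10 mm, where it bottoms.
- bottle: Amber tablet bottle, 48 mm diameter, shoulder 86 mm high, fixed upright in a steel clip screwed to the desk (base 100 x 75 mm; clip below 73 mm). Origin on its axis at desk height, z up; locked cap's x lies along the bottle's x within 0.1 rad. Locked cap's lower edge is at 96 mm. Until pressed, the cap can neither lift nor turn more than a few degrees.
- bottle_mouth (a point): Centre of the open mouth under the cap (neck 24 mm outside, 19 mm inside), on the axis 109 mm above the desk. The cap must be 7 mm or more down (8 to 9 is right) to turn past the locking tooth, anticlockwise from above (about +z). From 1.05 to 2.1 rad from locked it lifts straight off, 1.57 being the middle; it stops at 2.2. Clockwise is blocked.
- candy_jar: Closed glass candy jar with a steel lid, 90 mm in diameter, 110 mm high, a bystander; origin at the centre of its underside
- mouse: Grey computer mouse, 62 x 105 x 34 mm, a bystander; origin at the centre of its underside
- sharpener: Small steel pencil sharpener, 28 x 18 x 13 mm, a bystander; origin at the centre of its underside
- pen_cup: Blue ceramic pen cup, 72 mm in diameter, 95 mm high, with pens up to 165 mm high, a bystander; origin at the centre of its underside
- stapler: Red and black stapler, 36 x 130 x 40 mm, a bystander; origin at the centre of its underside
Mind the look-alikes: they are no part of the job. Leave any pink or purple look-alike of the bottle alone.

How it is judged:
By the outcome, as a careful person would: the job done as asked, in the order asked, and still so for the second after the job is handed in, while the arm keeps its last pose, push and grip.
It also fails if it takes over 32 s, if anything falls off the work surface, if the arm or the gripper's body presses on something with over 40 N, if the wrist force passes 120 N, or if a joint passes its speed limit or range.

ROBOT

A 7-joint arm with a two-finger parallel gripper is mounted at the origin on the work surface. World frame = base frame: x ahead of the robot, y to its left, z up, the work surface at z = 0. Lengths are in m, angles in degrees, forces in N, time in s.
With the tool pointing down it reaches from about 0.425 to 0.875 m from the base axis. Payload 4.7 kg.
Tool frame: the origin (TCP) lies midway between the tips of the shut fingers; the grasp point (between the pads) lies env.grip_point_offset behind it (env.grip_point_offset is the distance from the TCP to the grasp point, in m); z points along the fingers, y is the line along which they close (so a half turn about z gives the same grasp; the last joint's range is limited). The gripper opens to 87 mm and grips with 3 to 60 N. Pads are 19 mm wide; open, the fingers measure 117 mm over their backs; the gripper's body (75 mm by 190 mm) begins 51 mm behind the grasp point.
Start: joints at [76.496, 18.392, -4.016, 83.108, 1.295, 78.541, -3.26], TCP at [0.161, -0.63, 0.223] pointing down, gripper open.
Joint ranges: [-163.93, 163.93], [-17.29, 119.83], [-79.2, 71.16], [3.27, 140.29], [-89.18, 269.18], [5.43, 117.66], [-154.24, 154.24]. Speed limits (degrees/s): [147.25, 147.25, 180, 180, 180, 180, 180].

INTERFACE

Orientations are given as [roll, pitch, yaw] about the fixed x, y, z axes, in that order (R = Rz(yaw) Ry(pitch) Rx(roll)).
In Python, from cell import env gives the robot as it stands.
- The arm moves only by the shell command python3 -m creep 'ROWS' [FORCE]. ROWS is a JSON object of lists of equal length, an entry for each row: "translation": the shift along the tool's x, y, z in units of 0.08 m (1.0 is 0.08 m), a list of three; "turn": the turn, a rotation vector about the tool's x, y, z in units of 180 degrees (1.0 is 180 degrees), a list of three; "grip": the opening, from 0 (shut) to 1 (fully open). In form: {"translation": [[x, y, z], ...], "turn": [[ax, ay, az], ...], "grip": [grip, ...]}. A call has 1 to 5 rows; each row shifts and turns the commanded pose from where the row before left it, along the tool's axes as they then stand; what a row does not reach is not made up. A row lasts 1/8 s, in which the tool goes at most 62.5 mm and 10.7 degrees, less where a joint would pass 70% of its speed; a pose out of reach is approached as far as the arm can. A call with a number of a shift or a turn outside -1 to 1 is refused whole. A call with a gripper value outside its range is refused whole. The fingers move at their own pace and stop on an object; FORCE is the grip in N (left out, the last holds). Time passes only in rows, so rows that do not move let the fingers close. It gives the time, the measured TCP pose, the force, the opening and the grip force at its end, in the units of the state.
- env.get_obs(): the state, without advancing time (a new reading comes with each control period).
- env.read_camera(name): name is "side" or "top"; returns a dict with "frame" (400x640x3 uint8, red, green, blue), "z_map" (400x640 float32, m along the optical axis (not along the pixel's ray), 0 where there is no reading), "K" (3x3 intrinsics, pixels), "rvec" (rotation vector, rad) and "tvec" (3), from world to camera coordinates, as OpenCV has them. Camera axes: x right, y down, z forward; pixel columns grow to the right and rows downward; lengths in m; the calibration is good to about 2 mm. A picture is of the moment at which its call begins.
- env.sign_off(): hands the job in; it is judged then, once.
The state is a dict: "time_s": time; "qpos": joint angles; "joint_velocities": joint speeds; "effort": joint torques, N m; "tool_pos": TCP position; "tool_rot": TCP orientation; "force": force on the tool from outside, world axes, zero at the start; "wrist_torque": the same for the moment, N m; "grip_width": finger opening in m; "grasp_force": force on a finger pad.
Only numpy, scipy, OpenCV 4.12 (cv2) and the standard library are available. Lean on these libraries where they do the work, as an engineer would, in place of code of your own. Each camera call takes 0.05 s, during which the arm holds its last target. There are 200 camera calls.

## Working session

There is one attempt and no reset: what is moved stays moved. The work goes in short steps, Python scripts to look and compute and a shell command to move; the robot and the scene stay as the last step left them, time stands still between calls to the robot, and variables do not carry over. Pictures are saved under pics/ and viewed, at most 10 in all, crops included, and the job is handed in when it is done.

```bash
mkdir -p pics; ls; cat > h.py <<'E'
from cell import env
import numpy as np, cv2
def cam(n):
    c=env.read_camera(n); c['R']=cv2.Rodrigues(np.array(c['rvec'],float))[0]; c['t']=np.array(c['tvec'],float).ravel(); return c
def ray(c,u,v,z):
    d=c['R'].T@np.linalg.inv(c['K'])@np.array([u,v,1.]); o=-c['R'].T@c['t']
    return o+d*(z-o[2])/d[2]
def proj(c,p): 
    q=c['K']@(c['R']@np.array(p)+c['t']); return q[:2]/q[2]
def pt(c,u,v):
    z=c['z_map'][v,u]; return c['R'].T@(np.linalg.inv(c['K'])@np.array([u,v,1.])*z-c['t'])
def save(n,im): cv2.imwrite('pics/'+n,im[...,::-1])
E
python3 - <<'E'
from h import *
print(env.get_obs(), env.grip_point_offset)
a,b=cam('top'),cam('side')
for c in(a,b): print(-c['R'].T@c['t'],c['K'][0,0])
save('top1.png',a['frame']);save('side1.png',b['frame'])
E
```

```text
pics
{'time_s': 0.0, 'qpos': array([76.49500955, 18.43853683, -4.01311974, 83.17674415,  1.2950662 ,
       78.53873175, -3.26164466]), 'joint_velocities': array([ 0.0265261 , -0.02559849, -0.08816231,  0.03693495, -0.00379409,
       -0.0775165 ,  0.10620876]), 'effort': array([ 2.26586608e-04, -4.91291535e+01, -4.03669160e-01, -3.12528241e+01,
       -6.36410387e-02,  4.36869403e-02,  1.86337852e-04]), 'tool_pos': array([ 0.1604782 , -0.62930494,  0.22145095]), 'tool_rot': array([-1.79891224e+02,  6.58079258e-03,  1.43108670e+01]), 'force': array([ 0.4709083 ,  0.17287048, -0.08687037]), 'wrist_torque': array([-0.00119719, -0.02998704, -0.00250911]), 'grasp_force': 0.0, 'grip_width': 0.08676632025157102} 0.0187
[0.32011402 0.00224093 1.30004647] 490.3923802442964
[0.0480119  0.88025442 0.74460191] 516.200356274387
```

View pics/top1.png

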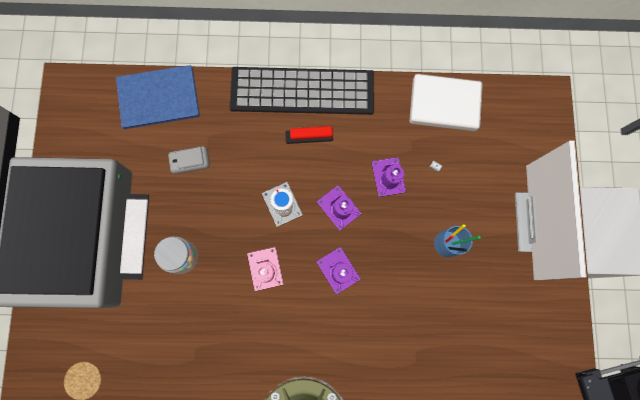

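View pics/side1.png

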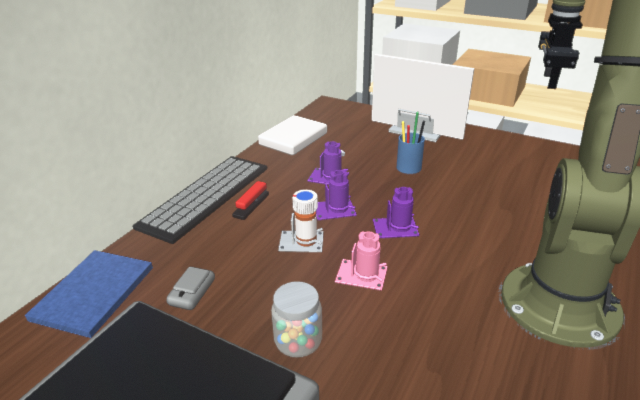

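The only white-capped amber bottle in a steel clip is at top (282,200) / side (305,215). The look-alikes are pink at top (265,270) and purple at (388,176), (340,207) and (339,272), and none of them has a white cap. I choose (282,200) and check it in a close crop.

```bash
python3 - <<'E'
from h import *
a,b=cam('top'),cam('side')
P=[]
for c,(x0,x1,y0,y1) in((a,(255,305,175,230)),(b,(285,325,185,250))):
    im=cv2.cvtColor(c['frame'],cv2.COLOR_RGB2HSV); m=np.zeros(im.shape[:2],bool); m[y0:y1,x0:x1]=1
    bl=m&(im[...,0]>95)&(im[...,0]<125)&(im[...,1]>140)
    rd=m&((im[...,0]<6)|(im[...,0]>174))&(im[...,1]>120)&(im[...,2]>120)
    for k in(bl,rd):
        n,l,s,ce=cv2.connectedComponentsWithStats(k.astype(np.uint8))
        for i in range(1,n):
            if s[i,4]>2: print(s[i,4],ce[i].round(1),ray(c,*ce[i],.128).round(4))
A=cv2.resize(a['frame'][170:235,250:315],(390,390),interpolation=2);B=cv2.resize(b['frame'][180:245,275:340],(390,390),interpolation=2)
save('crop1.png',np.hstack([A,B]))
E
```

```text
159 [281.4 198.7] [0.5449 0.0646 0.128 ]
93 [304.5 195.5] [0.5466 0.0613 0.128 ]
```

View pics/crop1.png

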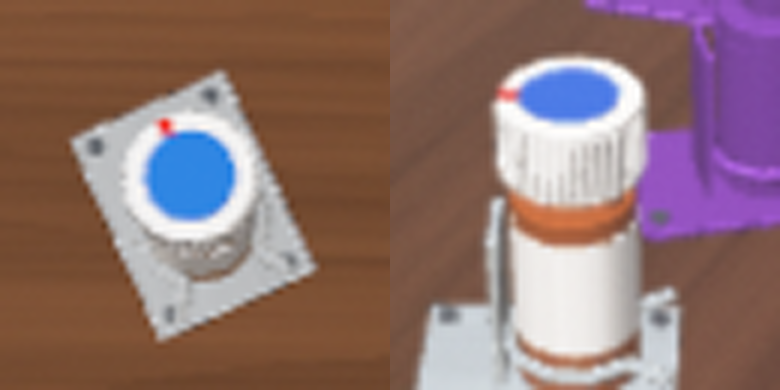

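The crop confirms the choice: white ribbed cap with a blue disc centred at crop (190,175), red mark at crop (165,126) pointing to about +27° world yaw, and a clear amber bottle in a steel clip. The cap axis is at about (0.5455, 0.063). I raise the tool and move over without turning, because J7 has room at this yaw.

```bash
python3 -m creep '{"translation":[[0,0,-0.3],[0,0,-0.3],[0.34,-0.36,0],[0.34,-0.36,0],[0.34,-0.36,0]],"turn":[[0,0,0],[0,0,0],[0,0,0],[0,0,0],[0,0,0]],"grip":[1,1,1,1,1]}'
python3 -m creep '{"translation":[[0.34,-0.36,0],[0.34,-0.36,0],[0.34,-0.36,0],[0.34,-0.36,0],[0.34,-0.36,0]],"turn":[[0,0,0],[0,0,0],[0,0,0],[0,0,0],[0,0,0]],"grip":[1,1,1,1,1]}'
```

```text
time_s: 0.82
tool_pos: [0.2189, -0.5247, 0.2704]
tool_rot: [-180.0, 0.0, 14.3]
force: [-0.2, -0.4, 0.0]
grip_width: 0.0868
grasp_force: 0.0
time_s: 1.45
tool_pos: [0.315, -0.3515, 0.2705]
tool_rot: [180.0, 0.0, 14.3]
force: [0.5, -0.6, 0.0]
grip_width: 0.0872
grasp_force: 0.0
```

```bash
python3 -m creep '{"translation":[[0.34,-0.36,0],[0.34,-0.36,0],[0.34,-0.36,0],[0.34,-0.36,0],[0.34,-0.36,0]],"turn":[[0,0,0],[0,0,0],[0,0,0],[0,0,0],[0,0,0]],"grip":[1,1,1,1,1]}'
python3 -m creep '{"translation":[[0.34,-0.36,0],[0.34,-0.36,0],[0.34,-0.36,0],[0.34,-0.36,0],[0.34,-0.36,0]],"turn":[[0,0,0],[0,0,0],[0,0,0],[0,0,0],[0,0,0]],"grip":[1,1,1,1,1]}'
python3 -m creep '{"translation":[[0.34,-0.36,0],[0.3,-0.3,0],[0,0,0]],"turn":[[0,0,0],[0,0,0],[0,0,0]],"grip":[1,1,1]}'
python3 - <<'E'
from h import *
o=env.get_obs();print(o['qpos'],o['tool_pos'],o['tool_rot'])
R=np.array([[np.cos(np.radians(o['tool_rot'][2])),np.sin(np.radians(o['tool_rot'][2]))],[np.sin(np.radians(o['tool_rot'][2])),-np.cos(np.radians(o['tool_rot'][2]))]])
d=np.array([.5457,.063])-o['tool_pos'][:2];print(d,R.T@d/.08)
E
```

```text
time_s: 2.08
tool_pos: [0.4111, -0.1784, 0.2705]
tool_rot: [180.0, 0.0, 14.3]
force: [0.6, 0.2, 0.0]
grip_width: 0.0872
grasp_force: 0.0
time_s: 2.7
tool_pos: [0.5073, -0.0055, 0.2706]
tool_rot: [180.0, -0.0, 14.3]
force: [0.2, 0.0, -0.5]
grip_width: 0.0872
grasp_force: 0.0
time_s: 3.08
tool_pos: [0.5436, 0.0605, 0.2703]
tool_rot: [-179.9, -0.0, 14.6]
force: [-0.4, -0.5, 0.2]
grip_width: 0.0871
grasp_force: 0.0
[ 34.95813806   8.61145766 -48.40168423  92.36408874   6.36038532
  81.94322518 -89.40165456] [0.54362202 0.06051309 0.27026042] [-1.79868347e+02 -4.02075013e-03  1.46141435e+01]
[0.00207798 0.00248691] [ 0.0329777  -0.02352698]
```

```bash
python3 -m creep '{"translation":[[0.033,-0.024,0.5],[0,0,0.5],[0,0,0.45],[0,0,0]],"turn":[[0,0,0],[0,0,0],[0,0,0],[0,0,0]],"grip":[1,1,1,1]}'
python3 - <<'E'
from h import *
b=cam('side');o=env.get_obs();print(o['tool_pos'],o['tool_rot'])
p=proj(b,o['tool_pos']);print(p)
save('s2.png',cv2.resize(b['frame'][100:270,210:410],(800,680))[:600])
im=cv2.cvtColor(b['frame'],cv2.COLOR_RGB2HSV);m=(im[...,0]>95)&(im[...,0]<125)&(im[...,1]>140);m[:185]=0;m[250:]=0;m[:,:285]=0;m[:,325:]=0
print(m.sum(),ray(b,*np.argwhere(m).mean(0)[::-1],.128))
E
```

```text
time_s: 3.58
tool_pos: [0.5431, 0.058, 0.152]
tool_rot: [-180.0, 0.4, 14.2]
force: [-0.4, -0.6, 1.0]
grip_width: 0.0869
grasp_force: 0.0
[0.54474112 0.05868112 0.1541559 ] [1.79997225e+02 1.25232787e-01 1.42526195e+01]
[305.43322479 185.08430087]
52 [0.54110345 0.05938983 0.128     ]
```

View pics/s2.png

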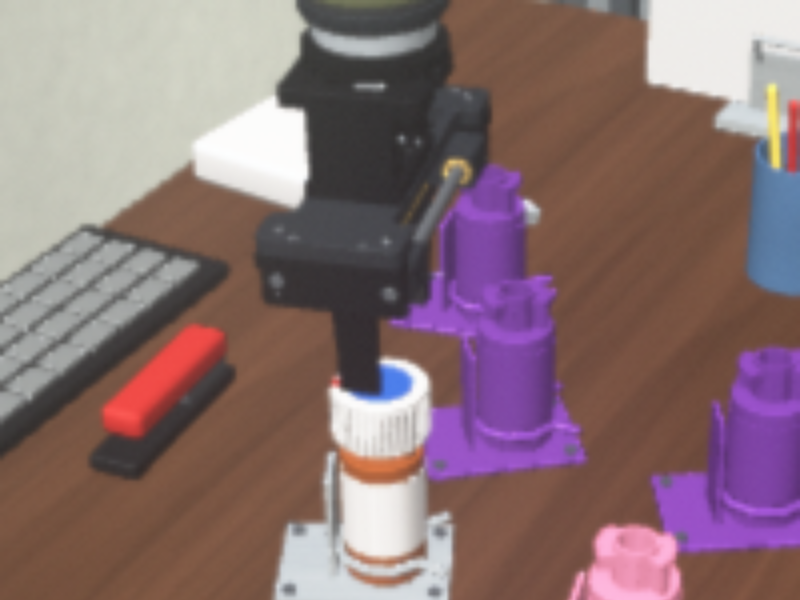

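The near fingertip is at crop (360,390) and hangs over the cap with its blue disc at (385,380). Before descending I check the expected tip pixel and re-read the settled pose.

```bash
python3 -m creep '{"translation":[[0.02,-0.05,0],[0,0,0],[0,0,0]],"turn":[[0,0,0],[0,0,0],[0,0,0]],"grip":[1,1,1]}'
python3 - <<'E'
from h import *
b=cam('side');T=[]
for i in range(4):
    b=cam('side');T.append(env.get_obs()['tool_pos'])
o=env.get_obs();print(np.round(T,4),o['tool_rot'],o['force'])
y=np.radians(o['tool_rot'][2]);n=np.array([-np.sin(y),np.cos(y),0])
t=np.mean(T,0);g=lambda p:((proj(b,p)-[210,100])*4).round()
print(g(t+n*.0435),g(t+n*.0585),g(t-n*.0435))
im=b['frame'].astype(int).sum(2);
save('s3.png',cv2.resize(b['frame'][140:230,260:360],(800,720),interpolation=2)[:600])
for p in(t+n*.0435,t+n*.0585,t-n*.0435,[.5457,.063,.128]):print((proj(b,p)-[260,140])*8)
E
```

```text
time_s: 4.0
tool_pos: [0.5467, 0.0642, 0.1555]
tool_rot: [180.0, -0.1, 14.3]
force: [-0.1, -0.1, -0.8]
grip_width: 0.087
grasp_force: 0.0
[[0.5464 0.0641 0.155 ]
 [0.5463 0.064  0.1548]
 [0.5462 0.0641 0.1547]
 [0.5461 0.064  0.1546]] [ 1.79987680e+02 -1.75249933e-03  1.43061132e+01] [ 0.11814829 -0.17397604  0.7105269 ]
[352. 386.] [343. 401.] [396. 304.]
[303.19048373 451.10018519]
[286.79645322 481.54049815]
[391.50676822 287.1151702 ]
[355.31674265 447.95082418]
```

View pics/s3.png

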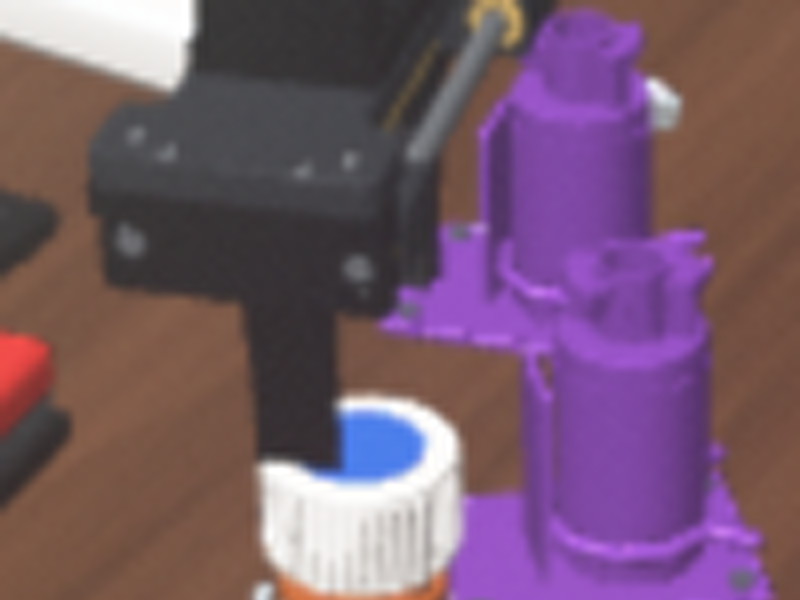

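The fingertip is at (300,467), as predicted, and the cap top at (360,442), within about 1 mm of the estimate. I descend and grip.

```bash
python3 -m creep '{"translation":[[0,0,0.25],[0,0,0.25],[0,0,0.25],[0,0,0],[0,0,0]],"turn":[[0,0,0],[0,0,0],[0,0,0],[0,0,0],[0,0,0]],"grip":[1,1,1,1,1]}'
python3 -m creep '{"translation":[[0,0,0],[0,0,0],[0,0,0],[0,0,0],[0,0,0]],"turn":[[0,0,0],[0,0,0],[0,0,0],[0,0,0],[0,0,0]],"grip":[0.4,0.4,0.4,0.4,0.4]}' 45
```

```text
time_s: 4.88
tool_pos: [0.5463, 0.0644, 0.0946]
tool_rot: [-180.0, -0.0, 14.3]
force: [1.3, 0.1, 0.9]
grip_width: 0.0872
grasp_force: 0.0
time_s: 5.5
tool_pos: [0.5463, 0.0636, 0.0947]
tool_rot: [180.0, -0.0, 14.3]
force: [0.6, -1.5, 1.1]
grip_width: 0.0528
grasp_force: 45.0
```

```bash
python3 -m creep '{"translation":[[0,0,0.03],[0,0,0.03],[0,0,0.03],[0,0,0.02],[0,0,0]],"turn":[[0,0,0],[0,0,0],[0,0,0],[0,0,0],[0,0,0]],"grip":[0.4,0.4,0.4,0.4,0.4]}' 45
python3 -m creep '{"translation":[[0,0,0],[0,0,0]],"turn":[[0,0,0],[0,0,0]],"grip":[0.4,0.4]}'
```

```text
time_s: 6.12
tool_pos: [0.5464, 0.0637, 0.0863]
tool_rot: [179.9, -0.0, 14.3]
force: [-2.4, -2.1, 8.2]
grip_width: 0.0524
grasp_force: 45.0
time_s: 6.38
tool_pos: [0.5464, 0.0637, 0.0864]
tool_rot: [179.9, -0.0, 14.3]
force: [-2.1, -2.1, 7.5]
grip_width: 0.0526
grasp_force: 45.0
```

```bash
python3 -m creep '{"translation":[[0,0,0.01],[0,0,0],[0,0,0]],"turn":[[0,0,0],[0,0,0],[0,0,0]],"grip":[0.4,0.4,0.4]}' 50
python3 - <<'E'
from h import *
F=[]
for i in range(6):
    b=cam('side');F.append(np.r_[env.get_obs()['force'],env.get_obs()['tool_pos'][2]])
print(np.round(F,4))
c=b['frame'][150:250,255:355];save('s4.png',cv2.resize(c,(600,600),interpolation=2))
E
```

```text
time_s: 6.75
tool_pos: [0.5464, 0.0637, 0.0857]
tool_rot: [179.9, -0.0, 14.3]
force: [-3.1, -0.9, 9.0]
grip_width: 0.0525
grasp_force: 50.0
[[-1.1054 -2.6643  8.937   0.0857]
 [-2.6931 -2.2862  7.8818  0.0857]
 [-2.3538 -2.3612  8.4125  0.0857]
 [-2.3538 -2.7507  7.6534  0.0857]
 [-2.3714 -3.2742  8.4205  0.0857]
 [-1.8227 -2.9192  7.2311  0.0857]]
```

View pics/s4.png

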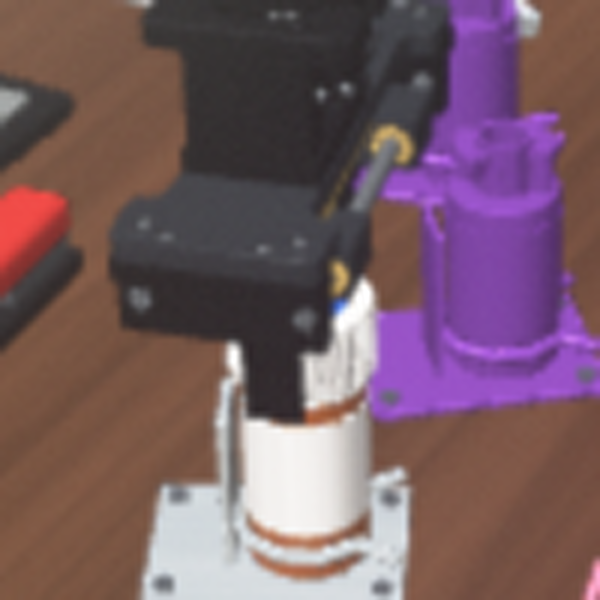

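The cap is pressed: its lower edge at (340,405) sits just above the label, and the pads hold it. The tool moved about 9 mm and the force is about 8 N. Now I turn anticlockwise, which is negative about tool z.

```bash
python3 -m creep '{"translation":[[0,0,0],[0,0,0],[0,0,0],[0,0,0],[0,0,0]],"turn":[[0,0,-0.03],[0,0,-0.04],[0,0,-0.04],[0,0,-0.04],[0,0,0]],"grip":[0.4,0.4,0.4,0.4,0.4]}' 50
python3 -c "
from h import *
o=env.get_obs();print(o['wrist_torque'],o['qpos'])"
```

```text
time_s: 7.68
tool_pos: [0.5473, 0.065, 0.0861]
tool_rot: [179.9, -0.1, 41.4]
force: [-0.5, -0.6, 8.0]
grip_width: 0.0527
grasp_force: 50.0
[-0.04653574  0.11679633  0.04917608] [ 34.5052233   19.81257794 -51.0771847  105.2038779   17.20201708
  62.95660761 -71.42462382]
```

```bash
python3 -m creep '{"translation":[[0,0,0],[0,0,0],[0,0,0],[0,0,0],[0,0,0]],"turn":[[0,0,-0.04],[0,0,-0.04],[0,0,-0.04],[0,0,-0.04],[0,0,-0.04]],"grip":[0.4,0.4,0.4,0.4,0.4]}' 50
python3 -m creep '{"translation":[[0,0,0],[0,0,0],[0,0,0],[0,0,0],[0,0,0]],"turn":[[0,0,-0.04],[0,0,-0.04],[0,0,-0.04],[0,0,-0.03],[0,0,0]],"grip":[0.4,0.4,0.4,0.4,0.4]}' 50
python3 -c "
from h import *
o=env.get_obs();print(o['wrist_torque'],o['qpos'])"
```

```text
time_s: 8.3
tool_pos: [0.547, 0.0651, 0.086]
tool_rot: [179.9, -0.1, 77.6]
force: [-2.0, 0.3, 7.5]
grip_width: 0.0523
grasp_force: 50.0
time_s: 8.93
tool_pos: [0.5465, 0.0651, 0.0858]
tool_rot: [179.9, -0.0, 104.4]
force: [-1.4, 0.5, 7.8]
grip_width: 0.0521
grasp_force: 50.0
[-0.06619477  0.24813962  0.08382428] [ 43.34631582  25.03302425 -63.22779044 105.01384011  24.54610411
  65.17445169 -13.98549933]
```

Turned 90° with the press held throughout and low torque. Now I lift straight up.

```bash
python3 -m creep '{"translation":[[0,0,-0.05],[0,0,-0.05],[0,0,-0.1],[0,0,-0.1],[0,0,0]],"turn":[[0,0,0],[0,0,0],[0,0,0],[0,0,0],[0,0,0]],"grip":[0.4,0.4,0.4,0.4,0.4]}' 50
python3 -m creep '{"translation":[[0,0,-0.2],[0,0,-0.2],[0,0,-0.2],[0,0,-0.15],[0,0,-0.05]],"turn":[[0,0,0],[0,0,0],[0,0,0],[0,0,0],[0,0,0]],"grip":[0.4,0.4,0.4,0.4,0.4]}' 50
python3 -m creep '{"translation":[[0,0,0],[0,0,0],[0,0,0]],"turn":[[0,0,0],[0,0,0],[0,0,0]],"grip":[0.4,0.4,0.4]}' 50
python3 - <<'E'
from h import *
b=cam('side');o=env.get_obs();print(o['tool_pos'],o['tool_rot'],o['force'],o['joint_velocities'].round(2))
save('s5.png',cv2.resize(b['frame'][120:260,235:375],(600,600),interpolation=2))
t=o['tool_pos']
for p in([t[0],t[1],t[2]+.0175+.016],[t[0],t[1],t[2]+.0175-.016],[.546,.064,.109]):print(((proj(b,p)-[235,120])*600/140).round())
E
```

```text
time_s: 9.55
tool_pos: [0.5462, 0.0639, 0.1092]
tool_rot: [180.0, 0.0, 104.3]
force: [0.4, -0.1, -1.0]
grip_width: 0.0525
grasp_force: 50.0
time_s: 10.18
tool_pos: [0.5466, 0.0641, 0.174]
tool_rot: [179.9, 0.0, 104.3]
force: [-0.3, 0.3, -0.7]
grip_width: 0.0523
grasp_force: 50.0
time_s: 10.55
tool_pos: [0.5458, 0.064, 0.1724]
tool_rot: [-179.9, -0.0, 104.3]
force: [0.3, -0.9, -1.2]
grip_width: 0.0523
grasp_force: 50.0
[0.5458454  0.06405238 0.17250248] [-1.79957551e+02 -1.01270978e-02  1.04318380e+02] [ 0.09138134 -0.14914528 -0.55588191] [-0.12 -0.05 -0.1  -0.23  0.04  0.13 -0.04]
[291. 194.]
[293. 250.]
[297. 357.]
```

View pics/s5.png

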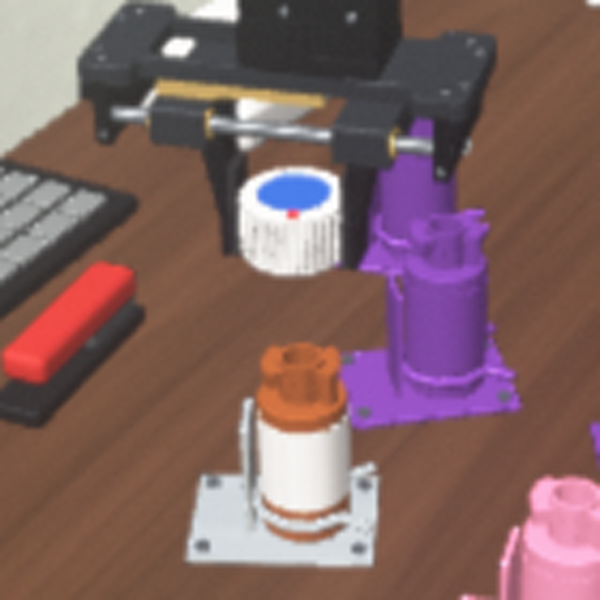

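The cap is in the gripper, level, with its top at (294,191), matching the predicted (291,194). The open mouth is straight below at (300,355), so the cap centre is about 8 cm above it. The red mark has moved a quarter turn.

```bash
python3 -c "
from cell import env
print(env.sign_off())"
```

```text
the job is handed in; nothing more can be done
None
```

The bottle is open: I pressed the cap about 9 mm down, turned it 90° anticlockwise and lifted it off. The gripper holds it level and still about 8 cm above the mouth, and I handed the job in at about 10.6 s; the hand-in gave no verdict.

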